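# Make up a utensil kit and a packing kit

### The arm

A 6-joint arm with a two-finger parallel gripper is mounted at the origin on a cart in front of the work surface, level with it; the furniture and walls round the work are solid. World frame = base frame: x ahead of the robot, y to its left, z up, the work surface at z = 0. Lengths are in mm, angles in rad, forces in N, time in s.
With the tool pointing down it reaches from about 300 to 875 mm from the base axis. Payload 4.2 kg.
Tool frame: the origin (TCP) lies on the centre line of the jaws, within the pads' length; the fingertips stand 19 mm ahead of it and the grasp point (between the pads) is the TCP (tcp_to_tips is the distance from the TCP to the fingertips, in mm); z points along the fingers, y is the line along which they close (so a half turn about z gives the same grasp; the last joint's range is limited). The gripper opens to 85 mm and grips with 20 to 120 N. Pads are 22 mm wide; open, the fingers measure 114 mm over their backs; the gripper's body (76 mm by 85 mm) begins 54 mm behind the grasp point. The pads swing forward as they close: fully open they stand 13 mm farther back than shut.
Start: joints at [-0.02, 0.32, 1.565, -0, 1.257, -0.02], TCP at [575.012, 0.001, 250.338] pointing down, gripper open.
Joint ranges: [-3.11, 3.11], [-0.84, 2.01], [0.21, 2.61], [-1.34, 4.49], [0.05, 2.63], [-2.56, 2.56]. Speed limits (rad/s): [2.57, 2.57, 3.14, 3.14, 3.14, 3.14].

### API

Orientations are given as [roll, pitch, yaw] about the fixed x, y, z axes, in that order (R = Rz(yaw) Ry(pitch) Rx(roll)).
In Python, from cell import * gives the robot as it stands.
- The arm moves only by the tool jog_arm, never from a script. Its argument "series" is a list that holds one entry, the list of rows, each a list of 5 numbers: the opening, from 0 (shut) to 1 (fully open), then the shift along the tool's x, y, z each as a share of 0.3 m, from -1 to 1, then the turn about the tool's z as a share of 2 pi rad, from -1 to 1. A call has 1 to 12 rows; each row is the pose to reach, as a shift and turn from the pose commanded when the call began, along the tool's axes at that moment, turning the shorter way round; what a row does not reach only later rows make up. A row lasts 1/10 s, in which the tool goes at most 50 mm and 8.59 degrees, less where a joint would pass 70% of its speed; a pose out of reach is approached as far as the arm can. A call with a number of a shift or a turn outside -1 to 1 is refused whole. A call with a gripper value outside its range is refused whole. The fingers move at their own pace and stop on an object; "grip_force" is the grip in N (left out, the last holds). Time passes only in rows, so rows that repeat a pose let the fingers close. It gives the time, the measured TCP pose, the force, the opening and the grip force at its end, in the units of the state.
- observe(): the state, without advancing time (a new reading comes with each control period).
- snapshot(name): name is "scene" or "side" or "wrist"; returns a dict with "image" (400x640x3 uint8, red, green, blue), "fx", "fy", "cx", "cy" (pixels), "position" and "orientation" of the camera in the world; the wrist camera has in their place "mount" (4x4, takes a point from camera to tool coordinates, whose origin is the TCP and whose axes are the flange's). Camera axes: x right, y down, z forward; pixel columns grow to the right and rows downward; lengths in mm; the calibration is good to about 2 mm. A picture is of the moment at which its call begins: read the wrist's pose just before it. There is no depth.
- sign_off(): hands the job in; it is judged then, once.
The state is a dict: "clock": time; "joint_positions": joint angles; "joint_velocities": joint speeds; "tau": joint torques, N m; "ee_pos": TCP position; "eef_rot": TCP orientation; "wrist_force": force on the tool from outside, world axes, zero at the start; "moment": the same for the moment, N m; "grip_width": finger opening in mm; "finger_force": force on a finger pad.
Only numpy, scipy, OpenCV 4.12 (cv2) and the standard library are available. Lean on these libraries where they do the work, as an engineer would, in place of code of your own. Each camera call takes 0.05 s, during which the arm holds its last target. There are 200 camera calls.

### The job

Make up the two kits: the teal handle and the whisk head go in the yellow tray, the orange cutter and the marker in the blue tray. Give each thing a compartment of its own, lying lengthwise on the white strip and centred on it, and leave the screwdriver, the scissors and the glue bottle as they are.

Things in the scene. Friction and masses are not known exactly. Their poses are not given: they have to be found in the camera images.
- handle_centre (a point): loose teal utensil handle lying flat, 170 mm long (its x axis) x 31 mm wide x 23 mm high, flat sides 26 mm apart to grip; this point is its centre, 11.5 mm above its underside
- whisk_centre (a point): small wire whisk head lying flat, 144 mm long (its x axis): a bare stem 10 mm wide from x = -72 to +15 mm, then the wire cage, 35 mm wide and 35 mm high, from x = +15 to +72 mm. This point is the middle of its length, on the stem's axis, 18 mm above the surface; grip the stem here
- cutter_centre (a point): orange snap-blade cutter lying flat, 158 mm long (its x axis; the solid body from x = -79 to +51 mm, then the thin blade) x 21 mm wide x 17 mm high; this point is the middle of its length, 8.5 mm above its underside
- pen_centre (a point): felt marker with white barrel and dark blue cap, lying flat, 147 mm long (its x axis) x 17 mm wide x 18 mm high; this point is its centre, 9 mm above its underside
- blue_tray: blue kitting tray, fixed to the bench, 208 mm long (its x axis, roughly away from the robot) by 172 mm wide (its y axis) and 22 mm high; origin at the centre of its underside. Floor and walls are 4 mm thick. A wall along its length divides it into two equal compartments, each 200 x 80 mm inside, whose middle lines lie at y = +42 mm and y = -42 mm. A white strip 180 x 30 mm, flush with the floor, marks the middle of each compartment.
- yellow_tray: yellow kitting tray, fixed to the bench, 208 mm long (its x axis, roughly away from the robot) by 172 mm wide (its y axis) and 22 mm high; origin at the centre of its underside. Floor and walls are 4 mm thick. A wall along its length divides it into two equal compartments, each 200 x 80 mm inside, whose middle lines lie at y = +42 mm and y = -42 mm. A white strip 180 x 30 mm, flush with the floor, marks the middle of each compartment.
- driver_centre (a point): red-handled screwdriver lying down, 201 mm long (its x axis), 26 mm thick; point at its centre; a bystander, loose, to be left where it is
- shears_centre (a point): scissors with black loops lying flat, 206 x 84 x 11 mm; point at the centre; a bystander, loose, to be left where it is
- glue_centre (a point): standing white glue bottle with a red nozzle, 42 mm across, 121 mm high; point on its axis 60 mm up; a bystander, loose, to be left where it is

How it is judged (in metres and radians):
At the end, for the whole second after the job is handed in: Handle and whisk head in the yellow tray, cutter and marker in the blue, one to a compartment (either one), at rest on its floor, centre within 15 mm sideways and 20 mm lengthwise of the strip's middle, along it within 0.25 rad; screwdriver, scissors and glue moved under 20 mm (((x of handle_centre in the frame of yellow_tray between -0.02 and 0.02 m and y of handle_centre in the frame of yellow_tray between 0.027 and 0.057 m and z of handle_centre in the frame of yellow_tray below 0.0215 m and angle between the x axis of each of handle_centre, whisk_centre and the x axis of yellow_tray, either way round below 0.25 rad and linear speed of each of handle, whisk below 0.01 m/s and x of whisk_centre in the frame of yellow_tray between -0.02 and 0.02 m and y of whisk_centre in the frame of yellow_tray between -0.057 and -0.027 m and z of whisk_centre in the frame of yellow_tray below 0.028 m) or (x of handle_centre in the frame of yellow_tray between -0.02 and 0.02 m and y of handle_centre in the frame of yellow_tray between -0.057 and -0.027 m and z of handle_centre in the frame of yellow_tray below 0.0215 m and angle between the x axis of each of handle_centre, whisk_centre and the x axis of yellow_tray, either way round below 0.25 rad and linear speed of each of handle, whisk below 0.01 m/s and x of whisk_centre in the frame of yellow_tray between -0.02 and 0.02 m and y of whisk_centre in the frame of yellow_tray between 0.027 and 0.057 m and z of whisk_centre in the frame of yellow_tray below 0.028 m)) and ((x of cutter_centre in the frame of blue_tray between -0.02 and 0.02 m and y of cutter_centre in the frame of blue_tray between 0.027 and 0.057 m and z of cutter_centre in the frame of blue_tray below 0.0185 m and angle between the x axis of each of cutter_centre, pen_centre and the x axis of blue_tray, either way round below 0.25 rad and linear speed of each of cutter, pen below 0.01 m/s and x of pen_centre in the frame of blue_tray between -0.02 and 0.02 m and y of pen_centre in the frame of blue_tray between -0.057 and -0.027 m and z of pen_centre in the frame of blue_tray below 0.019 m) or (x of cutter_centre in the frame of blue_tray between -0.02 and 0.02 m and y of cutter_centre in the frame of blue_tray between -0.057 and -0.027 m and z of cutter_centre in the frame of blue_tray below 0.0185 m and angle between the x axis of each of cutter_centre, pen_centre and the x axis of blue_tray, either way round below 0.25 rad and linear speed of each of cutter, pen below 0.01 m/s and x of pen_centre in the frame of blue_tray between -0.02 and 0.02 m and y of pen_centre in the frame of blue_tray between 0.027 and 0.057 m and z of pen_centre in the frame of blue_tray below 0.019 m))); the robot touches nothing.
It fails at once if the screwdriver disturbed (moved by more than 20 mm) (distance of driver_centre from where it was at the start of the episode above 0.02 m).
It fails at once if the scissors disturbed (moved by more than 20 mm) (distance of shears_centre from where it was at the start of the episode above 0.02 m).
It fails at once if the glue bottle disturbed (moved by more than 20 mm) (distance of glue_centre from where it was at the start of the episode above 0.02 m).
It also fails if it takes over 109 s, if anything falls off the work surface, if the arm or the gripper's body presses on something with over 40 N, if the wrist force passes 120 N, or if a joint passes its speed limit or range.

## Working session

There is one attempt and no reset: what is moved stays moved. The work goes in short steps, Python scripts to look and compute and a tool call to move; the robot and the scene stay as the last step left them, time stands still between calls to the robot, and variables do not carry over. Pictures are saved under pics/ and viewed, at most 14 in all, crops included, and the job is handed in when it is done.

Besides the shell and the picture viewer there is one more tool, called after "Emit:" as a command line: name --argument value ..., lists and objects as JSON in quotes. jog_arm: Moves the arm, as the interface text tells. Shift numbers are shares of 0.3 m and turn numbers shares of 2 pi rad, none past 1 either way. Its arguments: {"type":"object","properties":{"series":{"type":"array","items":{"type":"array","items":{"type":"array","items":{"type":"number","minimum":-1,"maximum":1}}}},"grip_force":{"type":"number"}},"required":["series"]}

```bash
mkdir -p pics; ls
python3 - <<'E'
from cell import *
import cv2
s=observe(); print(s)
for n in("scene","wrist","side"):
    d=snapshot(n); cv2.imwrite(f"pics/{n}0.png",d["image"][:,:,::-1])
    print(n,{k:v for k,v in d.items() if k!="image"})
E
```

```text
pics
{'clock': 0.0, 'joint_positions': array([-1.99901265e-02,  3.20309626e-01,  1.56569357e+00, -3.55413295e-05,
        1.25739507e+00, -2.00173530e-02]), 'joint_velocities': array([-2.72941426e-05, -1.28165100e-03, -8.55684213e-04, -1.40645904e-03,
        1.19672751e-03, -1.39699476e-03]), 'tau': array([ 7.05825660e-04, -4.15526962e+01, -2.34157133e+01, -1.88356019e-06,
        8.09230405e-03,  1.54784908e-05]), 'ee_pos': array([5.74551919e+02, 5.28106313e-03, 2.49466403e+02]), 'eef_rot': array([-3.13978672e+00, -2.35769477e-06,  1.57083454e+00]), 'wrist_force': array([-0.16506718, -0.22748542, -0.01711503]), 'moment': array([-0.00437019,  0.00530082,  0.00238258]), 'finger_force': 0.0, 'grip_width': 85.52053274837452}
scene {'fx': 471.54721587701346, 'fy': 471.54721587701346, 'cx': 319.88874999332444, 'cy': 198.54175299045409, 'position': array([-13.03086321, 921.32291189, 663.07312158]), 'orientation': array([-2.03273117, -0.02554094, -2.5895551 ])}
wrist {'fx': 298.29972399573086, 'fy': 298.29972399573086, 'cx': 324.0597896256425, 'cy': 198.67536387218018, 'mount': array([[-1.09806590e-05, -9.62839655e-01, -2.70073690e-01,
         6.98365263e+01],
       [ 9.99999659e-01,  2.12571759e-04, -7.98497530e-04,
        -4.62518398e-01],
       [ 8.26235126e-04, -2.70073606e-01,  9.62839324e-01,
        -1.22845901e+02],
       [ 0.00000000e+00,  0.00000000e+00,  0.00000000e+00,
         1.00000000e+00]])}
side {'fx': 438.11047586777624, 'fy': 438.11047586777624, 'cx': 316.2561196284253, 'cy': 201.64262614476763, 'position': array([ 451.73771865, 1310.38014861,  594.11066592]), 'orientation': array([-1.92474074, -0.00928387, -3.05302405])}
```

View pics/scene0.png

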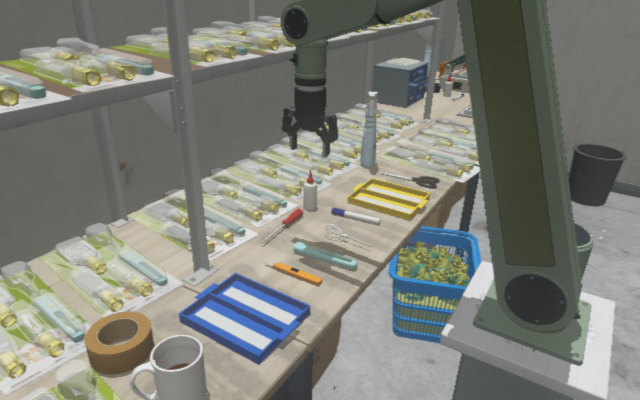

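View pics/side0.png

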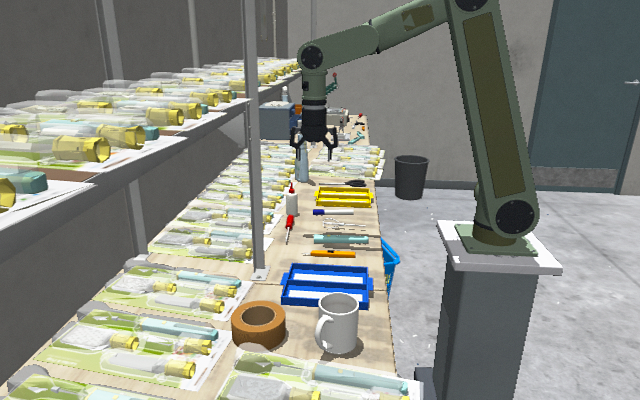

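View pics/wrist0.png

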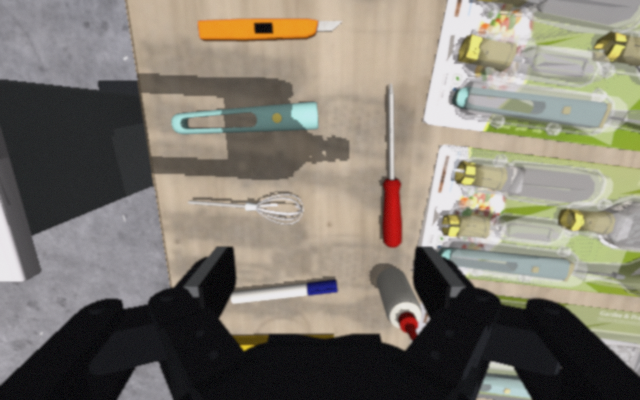

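The wrist view shows, left to right in +x and with up as +y: cutter (270,28), handle (245,118), whisk (250,207), and marker (285,292), whose left end is near a finger. The screwdriver is at (390,165) and the glue at (400,295). The scene view shows the blue tray around (245,315) and the yellow around (388,198). I'll measure with colour masks.

```bash
cat > h.py <<'E'
from cell import *
import cv2, numpy as np
from scipy.spatial.transform import Rotation as Ro
def cam(n,save=None):
    s=observe(); d=snapshot(n)
    if n=="wrist":
        T=np.eye(4);T[:3,:3]=Ro.from_euler("xyz",s["eef_rot"]).as_matrix();T[:3,3]=s["ee_pos"];T=T@d["mount"]
        d["R"],d["p"]=T[:3,:3],T[:3,3]
    else: d["R"],d["p"]=Ro.from_euler("xyz",d["orientation"]).as_matrix(),d["position"]
    if save: cv2.imwrite(f"pics/{save}.png",d["image"][:,:,::-1])
    d["hsv"]=cv2.cvtColor(d["image"],cv2.COLOR_RGB2HSV)
    return d
def world(d,px,z):
    px=np.asarray(px,float).reshape(-1,2)
    r=np.c_[(px[:,0]-d["cx"])/d["fx"],(px[:,1]-d["cy"])/d["fy"],np.ones(len(px))]@d["R"].T
    return (d["p"]+r*((z-d["p"][2])/r[:,2])[:,None])[:,:2]
def mask(d,lo,hi,roi=(0,0,640,400)):
    m=cv2.inRange(d["hsv"],np.array(lo),np.array(hi)); k=np.zeros_like(m); a,b,c,e=roi; k[b:e,a:c]=255
    return m&k
def blobs(d,m,z,amin=60):
    out=[]
    for c in cv2.findContours(m,cv2.RETR_EXTERNAL,cv2.CHAIN_APPROX_NONE)[0]:
        if cv2.contourArea(c)<amin: continue
        w=world(d,c,z).astype(np.float32); b=cv2.boxPoints(cv2.minAreaRect(w)); e=[b[1]-b[0],b[2]-b[1]]
        L=max(e,key=np.linalg.norm); S=min(e,key=np.linalg.norm); a=np.arctan2(L[1],L[0]); a=(a+np.pi/2)%np.pi-np.pi/2
        out.append((c.reshape(-1,2).mean(0).round(),b.mean(0).round(1),round(float(a),3),round(float(np.linalg.norm(L)),1),round(float(np.linalg.norm(S)),1)))
    return out
E
python3 - <<'E'
from h import *
w=cam("wrist")
def show(t,l): 
    for r in l: print(t,*r)
show("cutter",blobs(w,mask(w,(8,150,120),(22,255,255),(150,0,420,60)),8.5))
show("handle",blobs(w,mask(w,(78,50,50),(98,255,255),(150,80,340,150)),11.5))
show("white pen/whisk",blobs(w,mask(w,(0,0,150),(180,45,255),(150,170,340,320)),9,30))
show("red",blobs(w,mask(w,(172,150,80),(180,255,255),(350,80,420,260)),13))
for n in("scene","side"):
    s=cam(n)
    b=mask(s,(105,120,40),(125,255,255),(170,260,380,360)); y=mask(s,(22,150,80),(32,255,255),(310,170,435,220))
    for t,m in(("blue",b),("yellow",y)):
        h=np.zeros_like(m); c=np.vstack([c for c in cv2.findContours(m,0,2)[0] if cv2.contourArea(c)>20]); cv2.fillPoly(h,[cv2.convexHull(c)],255)
        show(n+t,blobs(s,mask(s,(0,0,140),(180,70,255))&h&~m,4,30))
E
```

```text
cutter [256.  29.] [500.3 159.8] -0.0 129.1 20.6
handle [254. 119.] [479.7  66.1] 0.041 169.7 28.6
white pen/whisk [334. 311.] [ 588.  -197.6] 0.308 17.8 12.4
white pen/whisk [284. 301.] [ 518.8 -184.9] 0.126 155.3 50.4
white pen/whisk [247. 272.] [ 471.  -136.6] -0.615 22.6 19.6
white pen/whisk [180. 266.] [ 379.9 -127.9] 1.327 37.1 18.6
white pen/whisk [156. 266.] [ 347.3 -124.7] 1.414 50.3 17.6
white pen/whisk [331. 259.] [ 587.6 -117.3] 1.072 49.5 27.2
white pen/whisk [153. 228.] [353.9 -72.1] 1.414 32.8 14.2
white pen/whisk [250. 233.] [478.8 -91. ] 0.082 171.4 126.6
white pen/whisk [245. 184.] [477.6 -15.2] -0.122 36.3 15.9
white pen/whisk [281. 183.] [519.7 -13.4] 0.167 42.8 15.0
white pen/whisk [323. 181.] [572.3 -10.1] 0.001 29.8 29.3
sceneblue [233. 327.] [510.6 379.6] -0.012 179.6 31.2
sceneblue [260. 305.] [509.2 295.4] -0.015 179.5 31.9
sceneyellow [394. 194.] [ 488.  -379.3] 0.009 179.3 27.1
sideblue [339. 306.] [470.4 422.1] 0.102 49.2 16.6
sideblue [328. 298.] [507.6 395.9] 0.003 177.5 70.9
sideblue [328. 278.] [505.4 294.5] -0.012 179.4 29.8
```

Emit:
jog_arm --series '[[[0.5, 0.533, -0.203, 0.45, -0.25], [0.5, 0.533, -0.203, 0.45, -0.25], [0.5, 0.533, -0.203, 0.45, -0.25], [0.5, 0.533, -0.203, 0.45, -0.25], [0.5, 0.533, -0.203, 0.45, -0.25], [0.5, 0.533, -0.203, 0.45, -0.25], [0.5, 0.533, -0.203, 0.45, -0.25], [0.5, 0.533, -0.203, 0.45, -0.25], [0.5, 0.533, -0.203, 0.45, -0.25], [0.5, 0.533, -0.203, 0.45, -0.25], [0.5, 0.533, -0.203, 0.45, -0.25], [0.5, 0.533, -0.203, 0.45, -0.25]]]' --grip_force 50

```text
clock: 1.5
ee_pos: [514.2, 159.9, 115.3]
eef_rot: [3.142, 0.0, 3.141]
wrist_force: [0.0, -0.3, -0.3]
grip_width: 42.9
finger_force: 0.0
```

Run:
```python
from h import *
w=cam("wrist","w1"); s=observe();print(s["ee_pos"],s["eef_rot"],s["grip_width"])
for r in blobs(w,mask(w,(8,150,120),(22,255,255)),8.5): print(*r)
```

```text
[514.13583801 159.91417361 115.3353696 ] [-3.14156845e+00  1.05798805e-04  3.14012847e+00] 42.37600079068601
[323. 180.] [501.5 160.2] 0.01 129.9 19.6
```

View pics/w1.png

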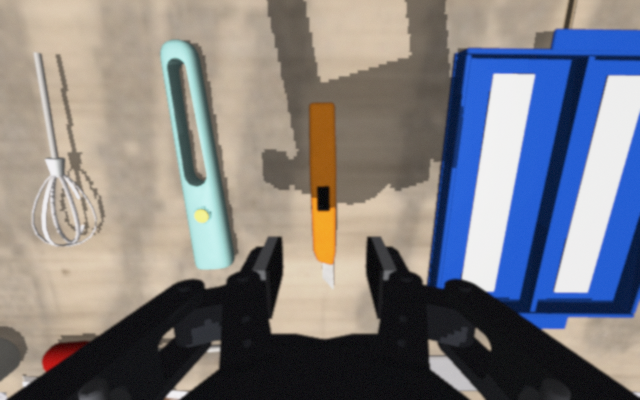

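The wrist view shows the cutter (323,180) centred between the jaws, the whisk (60,170), handle (200,155), and blue tray with its two strips (500,180) and (600,180). Descending.

Emit:
jog_arm --series '[[[0.5, 0, 0, 0.15, 0], [0.5, 0, 0, 0.25, 0], [0.5, 0, 0, 0.303, 0], [0.5, 0, 0, 0.303, 0], [0.35, 0, 0, 0.303, 0], [0.2, 0, 0, 0.303, 0], [0.1, 0, 0, 0.303, 0], [0.1, 0, 0, 0.303, 0], [0.1, 0, 0, 0.303, 0], [0.1, 0, 0, 0.303, 0]]]'

```text
clock: 2.55
ee_pos: [515.1, 160.2, 25.7]
eef_rot: [3.141, 0.003, 3.141]
wrist_force: [-0.1, -0.1, 6.3]
grip_width: 18.2
finger_force: 50.4
```

Emit:
jog_arm --series '[[[0.1, 0, 0, -0.12, 0], [0.1, 0.013, 0, -0.24, 0], [0.1, 0.013, 0.15, -0.24, 0], [0.1, 0.013, 0.3, -0.24, 0], [0.1, 0.013, 0.45, -0.24, 0], [0.1, 0.013, 0.6, -0.24, 0], [0.1, 0.013, 0.732, -0.24, 0], [0.1, 0.013, 0.732, -0.24, 0], [0.1, 0.013, 0.732, -0.24, 0]]]'

```text
clock: 3.45
ee_pos: [509.5, 379.9, 95.9]
eef_rot: [-3.141, -0.001, -3.14]
wrist_force: [0.6, -0.3, -1.8]
grip_width: 18.0
finger_force: 49.7
```

Run:
```python
from h import *
w=cam("wrist","w2"); s=observe();print(s["ee_pos"],s["grip_width"])
for r in blobs(w,mask(w,(8,150,120),(22,255,255)),s["ee_pos"][2]-16): print(*r)
for r in blobs(w,mask(w,(0,0,140),(180,60,255)),4,300): print("strip",*r)
```

```text
[509.66063538 378.89144823  96.01715555] 18.008233399304263
[582. 352.] [568.3 529.8] 1.024 64.3 15.3
[324. 212.] [495.6 381. ] 0.014 129.7 19.3
strip [631. 376.] [668.7 656.6] 0.279 52.2 16.2
strip [635. 284.] [572.5 632.5] 0.279 40.9 9.5
strip [634. 207.] [509.5 614.4] 0.279 73.9 9.6
strip [340. 128.] [460.7 383.3] -0.013 87.6 29.9
strip [212. 177.] [494.5 298.8] -0.012 157.1 30.7
strip [517. 148.] [490.4 529.1] -0.008 241.1 198.3
strip [355.  24.] [383.1 390.5] 1.417 102.6 38.3
strip [ 79. 166.] [533.4 198.2] -0.283 370.4 132.1
```

View pics/w2.png

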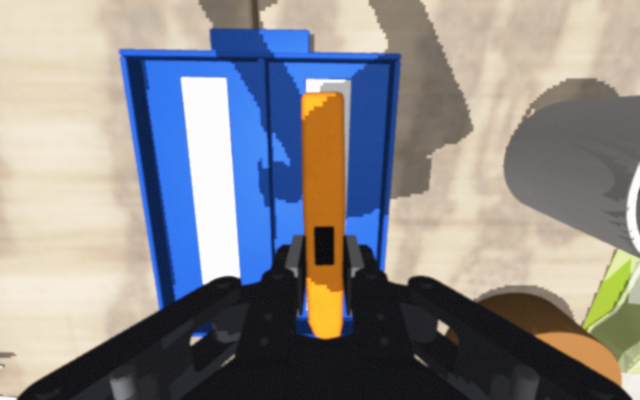

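The cutter hangs over the right-hand strip (324,212) and is well aligned. Lowering and releasing.

Emit:
jog_arm --series '[[[0.1, 0, 0, 0.12, 0], [0.1, 0, 0, 0.2, 0], [0.1, 0, 0, 0.227, 0], [0.1, 0, 0, 0.227, 0], [0.1, 0, 0, 0.227, 0], [0.4, 0, 0, 0.227, 0], [0.4, 0, 0, 0.227, 0], [0.4, 0, 0, 0.227, 0], [0.4, 0, 0, 0.12, 0], [0.4, 0, 0, 0, 0], [0.4, 0, 0, -0.2, 0], [0.4, 0, 0, -0.2, 0]]]'

```text
clock: 4.7
ee_pos: [512.8, 381.4, 162.7]
eef_rot: [3.135, 0.009, -3.142]
wrist_force: [0.3, -0.3, 0.4]
grip_width: 34.2
finger_force: 0.0
```

Emit:
jog_arm --series '[[[0.5, 0.1, -0.15, 0, 0], [0.5, 0.1, -0.3, 0, 0], [0.5, 0.1, -0.45, 0, 0], [0.5, 0.1, -0.6, 0, 0], [0.5, 0.1, -0.75, 0, 0], [0.5, 0.1, -0.9, 0, 0], [0.5, 0.1, -1, 0, 0], [0.5, 0.1, -1, 0, 0]]]'

```text
clock: 5.5
ee_pos: [479.8, 76.5, 156.2]
eef_rot: [-3.141, -0.001, 3.137]
wrist_force: [-0.7, 1.8, -0.3]
grip_width: 42.2
finger_force: 0.0
```

Emit:
jog_arm --series '[[[0.5, 0, -0.15, 0, 0], [0.5, 0, -0.3, 0, 0], [0.5, 0, -0.45, 0, 0], [0.5, 0, -0.6, 0, 0], [0.5, 0, -0.6, 0, 0], [0.5, 0, -0.6, 0, 0]]]'

```text
clock: 6.1
ee_pos: [480.3, -100.6, 156.1]
eef_rot: [3.141, -0.0, 3.14]
wrist_force: [-0.1, 0.7, -0.1]
grip_width: 42.9
finger_force: 0.0
```

Run:
```python
from h import *
w=cam("wrist","w3"); s=observe();print(s["ee_pos"],s["grip_width"])
for r in blobs(w,mask(w,(112,120,30),(128,255,255)),9,60): print("cap",*r)
for r in blobs(w,mask(w,(0,0,170),(180,40,255)),9,200): print("white",*r)
c=cam("scene")
for r in blobs(c,mask(c,(8,150,120),(22,255,255),(170,260,320,360)),12.5): print("cutter",*r)
```

```text
[480.24678546 -99.75237094 156.15904267] 42.3436270306903
white [184. 386.] [ 709.2 -260.4] -0.839 60.0 17.2
white [465. 387.] [710.6  60.9] 0.702 38.6 16.3
white [ 13. 383.] [ 701.  -456.2] -0.959 58.2 27.2
white [386. 222.] [503.2 -37.1] -0.209 68.1 43.5
white [247. 201.] [ 491.9 -171.3] 0.127 92.0 16.2
white [ 36. 188.] [ 483.8 -367.2] 0.014 174.7 29.4
white [124. 186.] [ 482.6 -284.7] 0.015 175.3 29.3
white [417.  34.] [348.6 -22.7] -1.208 29.1 13.1
cutter [237. 325.] [499.3 376.1] -0.015 126.0 18.7
```

View pics/w3.png

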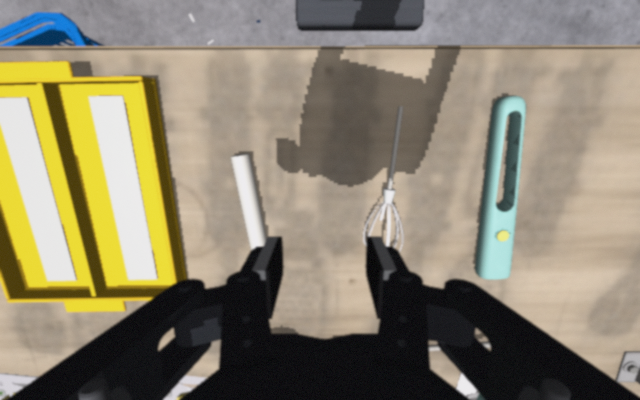

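The cutter is placed. The marker barrel runs from (243,155) down behind the left finger. The yellow strips are at (124,186) and (36,188), the whisk at (390,190) and the handle at (500,185). I'll step back for a full view of the marker.

Emit:
jog_arm --series '[[[0.5, 0.167, -0.217, 0, 0], [0.5, 0.167, -0.217, 0, 0], [0.5, 0.167, -0.217, 0, 0], [0.5, 0.167, -0.217, 0, 0]]]'

```text
clock: 6.6
ee_pos: [430.4, -164.6, 156.5]
eef_rot: [3.141, 0.001, -3.141]
wrist_force: [0.9, -0.5, 0.1]
grip_width: 42.6
finger_force: 0.0
```

Run:
```python
from h import *
w=cam("wrist","w4"); s=observe();print(s["ee_pos"],s["grip_width"])
for r in blobs(w,mask(w,(108,120,30),(130,255,255)),9,60): print("cap",*r)
for r in blobs(w,mask(w,(0,0,170),(180,40,255)),9,200): print("white9",*r)
for r in blobs(w,mask(w,(0,0,170),(180,40,255)),4,900): print("white4",*r)
```

```text
[ 430.78397584 -164.45365995  156.56320295] 42.76441845456165
cap [328. 322.] [ 574.5 -158.4] 0.128 41.9 15.8
white9 [445. 265.] [505.5 -44.7] 0.281 45.3 42.5
white9 [318. 256.] [ 501.1 -169.4] 0.131 107.5 15.9
white9 [462. 202.] [441.8 -32.8] -0.076 73.3 4.1
white9 [112. 232.] [ 482.5 -368.3] 0.015 174.5 29.1
white9 [196. 218.] [ 462.9 -286.4] 0.013 137.2 29.2
white4 [318. 256.] [ 503.7 -169.5] 0.131 109.4 16.2
white4 [112. 232.] [ 484.7 -372.1] 0.015 177.7 29.6
white4 [196. 218.] [ 464.8 -288.7] 0.013 139.8 29.7
```

View pics/w4.png

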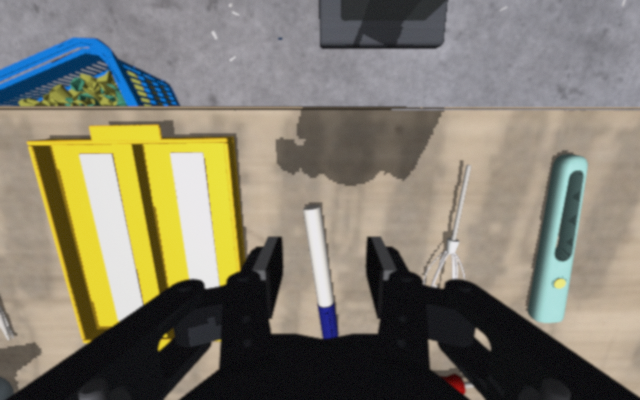

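Emit:
jog_arm --series '[[[0.5, -0.15, -0.007, 0, -0.0207], [0.5, -0.303, -0.007, 0, -0.0207], [0.5, -0.303, -0.007, 0, -0.0207], [0.5, -0.303, -0.007, 0.15, -0.0207], [0.5, -0.303, -0.007, 0.3, -0.0207], [0.5, -0.303, -0.007, 0.4, -0.0207], [0.5, -0.303, -0.007, 0.44, -0.0207], [0.5, -0.303, -0.007, 0.44, -0.0207], [0.3, -0.303, -0.007, 0.44, -0.0207], [0.05, -0.303, -0.007, 0.44, -0.0207], [0.05, -0.303, -0.007, 0.44, -0.0207], [0.05, -0.303, -0.007, 0.44, -0.0207]]]'

```text
clock: 7.85
ee_pos: [522.4, -168.0, 26.4]
eef_rot: [-3.14, 0.004, -3.012]
wrist_force: [-0.2, 1.2, 7.0]
grip_width: 14.2
finger_force: 52.2
```

Emit:
jog_arm --series '[[[0.05, 0, 0, 0, 0], [0.05, 0, 0, 0, 0], [0.05, 0, 0, -0.15, 0], [0.05, 0, 0, -0.3, 0], [0.05, 0, 0, -0.4, 0.0207], [0.05, 0, 0, -0.4, 0.0227], [0.05, 0, 0, -0.4, 0.0227]]]'

```text
clock: 8.55
ee_pos: [521.1, -167.8, 145.5]
eef_rot: [-3.141, 0.002, 3.13]
wrist_force: [0.1, -0.3, -1.4]
grip_width: 14.7
finger_force: 51.4
```

Emit:
jog_arm --series '[[[0.05, 0.027, 0.15, 0, 0], [0.05, 0.027, 0.3, 0, 0], [0.05, 0.027, 0.45, 0, 0], [0.05, 0.027, 0.6, 0, 0], [0.05, 0.027, 0.775, 0, 0], [0.05, 0.027, 0.775, 0, 0]]]'

```text
clock: 9.15
ee_pos: [514.7, 69.5, 142.9]
eef_rot: [3.14, -0.003, 3.136]
wrist_force: [0.2, -0.9, 0.1]
grip_width: 14.4
finger_force: 51.4
```

Emit:
jog_arm --series '[[[0.05, 0.027, 0.15, 0, 0], [0.05, 0.027, 0.3, 0, 0], [0.05, 0.027, 0.45, 0, 0], [0.05, 0.027, 0.6, 0, 0], [0.05, 0.027, 0.775, 0, 0], [0.05, 0.027, 0.775, 0.1, 0], [0.05, 0.027, 0.775, 0.16, 0], [0.05, 0.027, 0.775, 0.16, 0]]]'

```text
clock: 9.95
ee_pos: [508.2, 295.9, 92.3]
eef_rot: [-3.137, -0.008, 3.13]
wrist_force: [-0.8, 0.8, -0.1]
grip_width: 14.0
finger_force: 51.4
```

Run:
```python
from h import *
w=cam("wrist"); s=observe();print(s["ee_pos"],s["eef_rot"],s["grip_width"])
z=s["ee_pos"][2]
for r in blobs(w,mask(w,(0,0,150),(180,60,255)),z-17,500): print("pen?",*r)
for r in blobs(w,mask(w,(0,0,140),(180,60,255)),4,500): print("strip",*r)
for r in blobs(w,mask(w,(8,150,120),(22,255,255)),12.5): print("cutter",*r)
```

```text
[509.48807196 296.24538969  94.21577779] [-3.13870366 -0.00446804  3.1294332 ] 14.035731704565048
pen? [ 16. 386.] [590.7 118.2] 1.564 27.9 16.1
pen? [451. 164.] [476.2 353.6] -0.013 102.3 20.0
pen? [332. 180.] [481.7 298.9] -0.003 114.7 19.8
pen? [555. 136.] [469.1 407.3] 0.302 180.7 79.9
pen? [328.  23.] [403.6 299.3] 1.559 43.4 19.4
pen? [102. 180.] [483.9 190.2] -0.013 182.6 155.0
strip [ 17. 386.] [670.3  23.4] -1.501 45.3 24.1
strip [443. 180.] [495.3 382.7] -0.015 156.4 30.7
strip [325. 192.] [503.6 299.1] -0.005 175.3 30.3
strip [555. 136.] [484.4 464.8] 0.302 276.4 122.1
strip [329.  23.] [384.3 299.8] 1.559 66.4 29.6
strip [101. 180.] [507.5 133.1] -0.013 280.1 237.2
cutter [625. 368.] [642.5 546.7] -0.576 35.2 22.0
cutter [442. 190.] [497.8 379.1] -0.013 130.4 20.3
```

Emit:
jog_arm --series '[[[0.05, 0, 0.004, 0.12, 0], [0.05, 0, 0.004, 0.2, 0], [0.05, 0, 0.004, 0.224, 0], [0.05, 0, 0.004, 0.224, 0], [0.05, 0, 0.004, 0.224, 0], [0.4, 0, 0.004, 0.224, 0], [0.4, 0, 0.004, 0.224, 0], [0.4, 0, 0.004, 0.224, 0], [0.4, 0, 0.004, 0.12, 0], [0.4, 0, 0.004, 0, 0], [0.4, 0, 0.004, -0.2, 0], [0.4, 0, 0.004, -0.2, 0]]]'

```text
clock: 11.2
ee_pos: [513.4, 300.2, 162.3]
eef_rot: [3.136, 0.01, 3.129]
wrist_force: [-0.3, 0.5, 0.5]
grip_width: 34.1
finger_force: 0.0
```

Emit:
jog_arm --series '[[[0.5, 0.267, -0.15, 0, 0], [0.5, 0.267, -0.3, 0, 0], [0.5, 0.267, -0.45, 0, 0], [0.5, 0.267, -0.6, 0, 0], [0.5, 0.267, -0.75, 0, 0], [0.5, 0.267, -0.87, 0, 0], [0.5, 0.267, -0.87, 0, 0]]]'

```text
clock: 11.9
ee_pos: [426.5, 34.6, 156.1]
eef_rot: [-3.14, -0.001, 3.123]
wrist_force: [0.5, -0.3, 0.3]
grip_width: 42.9
finger_force: 0.0
```

Run:
```python
from h import *
c=cam("scene","s2")
b=mask(c,(105,120,40),(125,255,255),(170,260,320,360))
for r in blobs(c,mask(c,(0,0,140),(180,70,255),(170,270,320,360)),12): print("pen+strip",*r)
w=cam("wrist","w5"); s=observe();print(s["ee_pos"],s["eef_rot"])
for r in blobs(w,mask(w,(78,50,50),(98,255,255)),11.5,400): print("handle",*r)
for r in blobs(w,mask(w,(0,0,165),(180,40,255)),18,30): print("white",*r)
```

```text
pen+strip [231. 329.] [504.2 385.6] -0.013 177.4 31.9
pen+strip [262. 307.] [502.8 301.1] -0.017 177.3 35.0
pen+strip [245. 312.] [528.2 338.2] 0.588 349.4 281.1
[427.09593826  37.95986428 156.19081365] [ 3.14120419e+00 -3.45574304e-04  3.12619618e+00]
handle [352. 243.] [483.3  66.5] 0.04 174.9 29.3
white [358. 323.] [563.5  70.1] -1.365 32.5 12.8
white [635. 317.] [561.7 351.1] 0.26 50.7 13.0
white [291. 272.] [506.4   5.5] 1.442 15.1 13.1
white [239. 259.] [491.3 -45.6] -0.397 32.9 11.1
white [205. 221.] [449.5 -71.6] -1.484 13.9 12.7
white [ 13. 271.] [ 497.1 -270.9] 0.016 130.4 28.2
white [599. 247.] [487.6 298.7] -0.015 105.3 15.3
white [577. 251.] [498.9 284.3] -0.026 171.0 28.6
white [243. 207.] [438.8 -36.5] -0.088 71.3 5.5
white [175. 103.] [345.5 -85.2] -0.212 9.0 8.7
white [369. 102.] [347.7  77. ] 1.043 9.6 6.6
white [604.  95.] [345.4 270.9] -0.551 12.1 4.3
white [329.  89.] [337.3  42.9] 1.182 8.5 8.1
white [380.  90.] [338.9  86.6] -0.429 11.3 10.3
white [312.  83.] [332.7  29.4] 1.553 7.4 5.4
white [588.  83.] [334.6 256.7] 0.44 29.5 23.8
white [567.  74.] [328.8 237.2] -0.265 19.7 10.3
white [169.  59.] [313.1 -84.2] -0.16 9.6 7.1
white [361.  53.] [312.   69.8] -1.321 53.7 19.6
white [149.  40.] [298.2 -98.1] 0.36 6.7 3.7
white [638.  32.] [299.4 286.5] 0.26 11.1 3.0
white [394.  21.] [287.8  94.5] 0.153 9.5 4.4
white [383.  20.] [288.1  86. ] 0.126 12.0 9.3
white [567.  15.] [286.6 229.6] 0.613 11.1 4.7
white [622.   5.] [279.9 270.4] 1.554 6.7 3.4
white [608.   3.] [280.1 259.6] 1.554 11.2 6.8
```

View pics/w5.png

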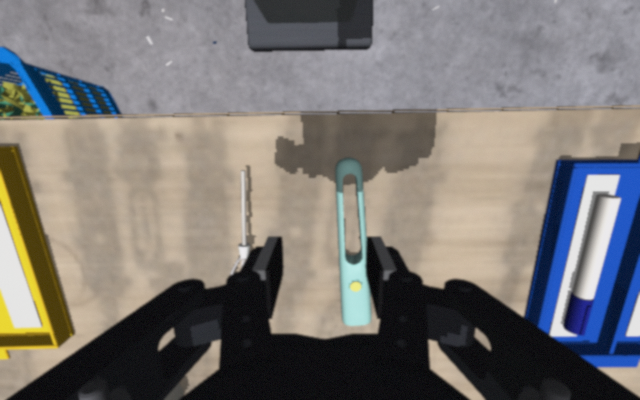

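View pics/s2.png

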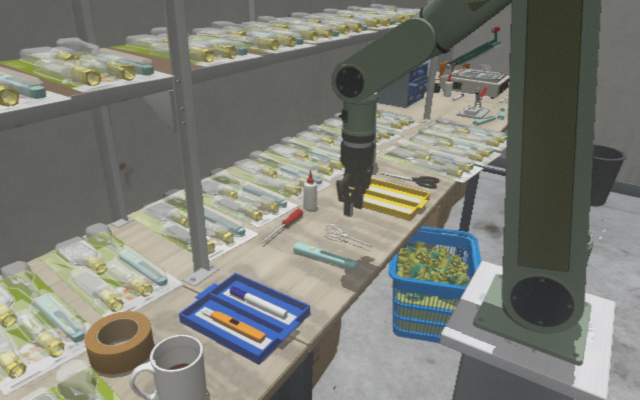

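The handle (352,243) is fully visible; the whisk stem is at (244,200). In the scene view the marker and cutter lie on the blue strips at (258,301) and (237,325). Next is the handle.

Emit:
jog_arm --series '[[[0.6, -0.1, 0.098, 0, -0.0088], [0.6, -0.179, 0.098, 0, -0.0088], [0.6, -0.179, 0.098, 0, -0.0088], [0.6, -0.179, 0.098, 0.15, -0.0088], [0.6, -0.179, 0.098, 0.3, -0.0088], [0.6, -0.179, 0.098, 0.4, -0.0088], [0.6, -0.179, 0.098, 0.434, -0.0088], [0.6, -0.179, 0.098, 0.434, -0.0088], [0.4, -0.179, 0.098, 0.434, -0.0088], [0.2, -0.179, 0.098, 0.434, -0.0088], [0.15, -0.179, 0.098, 0.434, -0.0088], [0.15, -0.179, 0.098, 0.434, -0.0088]]]'

```text
clock: 13.2
ee_pos: [482.7, 67.7, 28.0]
eef_rot: [3.141, 0.004, -3.099]
wrist_force: [-0.8, 0.2, 7.3]
grip_width: 24.5
finger_force: 50.4
```

Emit:
jog_arm --series '[[[0.15, 0, 0, 0, 0], [0.15, 0, 0, 0, 0], [0.15, 0, 0, -0.15, 0], [0.15, 0, 0, -0.3, 0], [0.15, 0, 0, -0.4, 0.004], [0.15, 0, 0, -0.4, 0.004], [0.15, 0, 0, -0.4, 0.004]]]'

```text
clock: 13.9
ee_pos: [481.4, 67.4, 147.1]
eef_rot: [3.141, 0.002, -3.124]
wrist_force: [-0.3, -0.6, -1.2]
grip_width: 25.1
finger_force: 49.5
```

Emit:
jog_arm --series '[[[0.15, 0.008, -0.15, 0, 0], [0.15, 0.008, -0.3, 0, 0], [0.15, 0.008, -0.45, 0, 0], [0.15, 0.008, -0.6, 0, 0], [0.15, 0.008, -0.75, 0, 0], [0.15, 0.008, -0.9, 0, 0], [0.15, 0.008, -1, 0, 0]]]'

```text
clock: 14.6
ee_pos: [483.0, -235.0, 144.4]
eef_rot: [3.141, -0.003, -3.126]
wrist_force: [-0.2, 0.0, -0.2]
grip_width: 24.7
finger_force: 49.6
```

Emit:
jog_arm --series '[[[0.15, 0.004, -0.15, 0, 0], [0.15, 0.004, -0.3, 0, 0], [0.15, 0.004, -0.473, 0, 0], [0.15, 0.004, -0.473, 0.1, 0], [0.15, 0.004, -0.473, 0.15, 0], [0.15, 0.004, -0.473, 0.15, 0]]]'

```text
clock: 15.2
ee_pos: [482.9, -373.1, 96.6]
eef_rot: [3.135, -0.007, -3.125]
wrist_force: [-0.6, 0.5, -1.1]
grip_width: 24.4
finger_force: 49.6
```

Run:
```python
from h import *
w=cam("wrist","w6"); s=observe();print(s["ee_pos"],s["eef_rot"],s["grip_width"])
for r in blobs(w,mask(w,(78,50,50),(98,255,255)),s["ee_pos"][2]-16.5,400): print("handle",*r)
for r in blobs(w,mask(w,(0,0,140),(180,60,255)),4,500): print("strip",*r)
for r in blobs(w,mask(w,(22,130,60),(32,255,255)),22,500): print("yellow",*r)
```

```text
[ 484.08804272 -373.5698281    98.51273805] [ 3.13774896 -0.00446005 -3.12425395] 24.27834549018985
handle [324. 216.] [ 463.8 -371.8] 0.016 135.8 29.0
strip [323. 315.] [ 570.1 -369. ] -0.006 53.7 44.9
strip [ 70. 137.] [ 431.5 -551.4] 0.302 45.7 15.5
strip [324. 170.] [ 444.6 -372.2] 0.03 77.5 18.1
strip [128. 129.] [ 425.2 -509.9] -0.143 45.7 18.0
strip [438. 172.] [ 470.1 -288.9] 0.014 150.9 30.5
strip [582. 203.] [ 510.3 -184.5] 0.29 309.5 121.5
strip [452.  41.] [ 367.5 -289.5] -1.57 101.9 19.2
strip [133. 164.] [ 505.  -508.2] -0.26 360.2 216.0
strip [587.  14.] [ 347.9 -203.7] -1.552 72.7 16.6
strip [276.  12.] [ 350.2 -401.5] -1.552 145.7 13.6
strip [89. 11.] [ 351.5 -529.9] -1.552 100.9 11.3
yellow [387. 156.] [ 461.  -331.4] 0.013 182.7 170.2
```

View pics/w6.png

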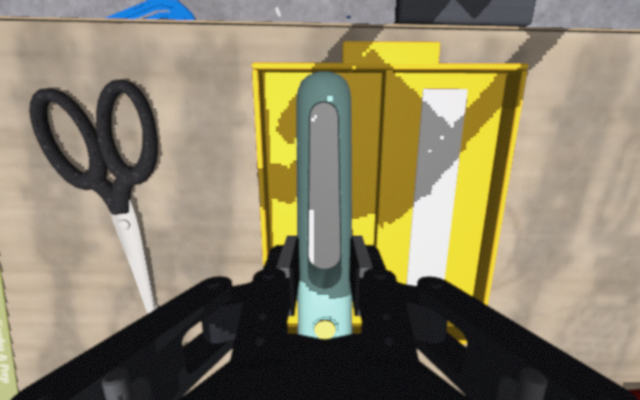

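The handle (324,216) sits over the left compartment of the yellow tray. The scissors at (110,170) are clear. Lowering.

Emit:
jog_arm --series '[[[0.15, 0, 0, 0.12, 0], [0.15, 0, 0, 0.2, 0], [0.15, 0, 0, 0.233, 0], [0.15, 0, 0, 0.233, 0], [0.15, 0, 0, 0.233, 0], [0.48, 0, 0, 0.233, 0], [0.48, 0, 0, 0.233, 0], [0.48, 0, 0, 0.233, 0], [0.48, 0, 0, 0.12, 0], [0.48, 0, 0, 0, 0], [0.48, 0, 0, -0.2, 0], [0.48, 0, 0, -0.2, 0]]]'

```text
clock: 16.45
ee_pos: [488.0, -376.4, 167.5]
eef_rot: [-3.134, 0.009, -3.124]
wrist_force: [1.3, 0.0, 0.1]
grip_width: 40.8
finger_force: 0.0
```

Emit:
jog_arm --series '[[[0.5, 0.2, 0.15, 0, 0], [0.5, 0.25, 0.3, 0, 0], [0.5, 0.25, 0.45, 0, 0], [0.5, 0.25, 0.6, 0, 0], [0.5, 0.25, 0.75, 0, 0], [0.5, 0.25, 0.9, 0, 0], [0.5, 0.25, 1, 0, 0], [0.5, 0.25, 1, 0, 0], [0.5, 0.25, 1, 0, 0]]]'

```text
clock: 17.35
ee_pos: [405.3, -75.5, 161.3]
eef_rot: [-3.141, 0.0, -3.122]
wrist_force: [0.3, 0.2, -0.2]
grip_width: 42.7
finger_force: 0.0
```

Run:
```python
from h import *
w=cam("wrist","w7"); s=observe();print(s["ee_pos"],s["eef_rot"],s["grip_width"])
for r in blobs(w,mask(w,(78,50,50),(98,255,255)),15.5,200): print("handle",*r)
for r in blobs(w,mask(w,(0,0,150),(180,40,255),(200,100,440,300)),18,30): print("white",*r)
```

```text
[405.45010736 -76.08086747 161.2460288 ] [-3.14114226e+00  4.20557202e-04 -3.12350243e+00] 42.809883677820096
handle [ 25. 264.] [ 487.7 -370.8] 0.009 176.4 39.3
white [209. 276.] [ 493.5 -187.4] -0.012 22.6 9.4
white [313. 242.] [453.5 -84. ] -0.578 27.9 14.0
white [357. 260.] [461.  -47.7] 0.069 114.2 37.8
white [205. 180.] [ 395.4 -182.7] -1.551 9.0 5.6
white [318. 115.] [337.8 -79.4] -1.551 207.9 27.4
```

View pics/w7.png

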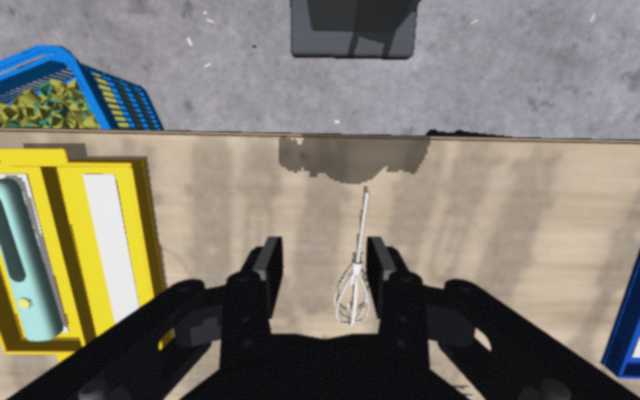

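The handle lies in the yellow tray at (25,264). The whisk is fully visible: stem end (366,187), ferrule (356,263), cage end (351,326). I'll cast these to z = 18.

Run:
```python
from h import *
w=cam("wrist"); s=observe();print(s["ee_pos"],s["eef_rot"])
m=mask(w,(0,0,150),(180,60,255),(352,180,375,250)); y,x=np.nonzero(m)
p=world(w,np.c_[x,y],18); v=cv2.fitLine(p.astype(np.float32),2,0,.01,.01).ravel(); print("stem",v, p.min(0))
print(world(w,[(366,187),(356,263),(351,326)],18))
```

```text
[405.4709668  -76.47265908 161.20360041] [-3.14124366e+00  3.01928963e-04 -3.12454463e+00]
stem [ 9.9998653e-01 -5.1887794e-03  4.2487302e+02 -3.8214256e+01] [392.58068962 -49.36806056]
[[399.25479428 -36.37585528]
 [476.38570141 -41.91623365]
 [549.7759061  -43.72933296]]
```

Emit:
jog_arm --series '[[[0.5, -0.1, 0.114, 0, 0.013], [0.5, -0.214, 0.114, 0, 0.013], [0.5, -0.214, 0.114, 0, 0.013], [0.5, -0.214, 0.114, 0.15, 0.013], [0.5, -0.214, 0.114, 0.3, 0.013], [0.5, -0.214, 0.114, 0.4, 0.013], [0.5, -0.214, 0.114, 0.451, 0.013], [0.5, -0.214, 0.114, 0.451, 0.013], [0.3, -0.214, 0.114, 0.451, 0.013], [0.15, -0.214, 0.114, 0.451, 0.013], [0, -0.214, 0.114, 0.451, 0.013], [0, -0.214, 0.114, 0.451, 0.013]]]' --grip_force 40

```text
clock: 18.65
ee_pos: [469.7, -40.9, 27.0]
eef_rot: [-3.141, 0.003, 3.078]
wrist_force: [-1.0, -1.4, 3.6]
grip_width: 8.9
finger_force: 41.7
```

Emit:
jog_arm --series '[[[0, 0, 0, 0, 0], [0, 0, 0, 0, 0], [0, 0, 0, -0.15, 0], [0, 0, 0, -0.3, 0], [0, 0, 0, -0.4, -0.0128], [0, 0, 0, -0.4, -0.0128], [0, 0, 0, -0.4, -0.0128]]]'

```text
clock: 19.35
ee_pos: [468.6, -40.3, 146.2]
eef_rot: [3.141, 0.001, -3.126]
wrist_force: [0.0, 0.1, -0.9]
grip_width: 8.8
finger_force: 41.2
```

Emit:
jog_arm --series '[[[0, -0.033, -0.15, 0, 0], [0, -0.033, -0.3, 0, 0], [0, -0.033, -0.45, 0, 0], [0, -0.033, -0.6, 0, 0], [0, -0.033, -0.75, 0, 0], [0, -0.033, -0.831, 0, 0], [0, -0.033, -0.831, 0.1, 0], [0, -0.033, -0.831, 0.15, 0], [0, -0.033, -0.831, 0.15, 0], [0, -0.033, -0.831, 0.15, 0]]]'

```text
clock: 20.35
ee_pos: [482.2, -289.1, 99.6]
eef_rot: [3.14, -0.002, -3.125]
wrist_force: [-0.3, 0.2, -0.8]
grip_width: 8.7
finger_force: 41.2
```

Run:
```python
from h import *
w=cam("wrist","w8"); s=observe();print(s["ee_pos"],s["eef_rot"],s["grip_width"])
for r in blobs(w,mask(w,(78,50,50),(98,255,255)),15.5,200): print("handle",*r)
for r in blobs(w,mask(w,(0,0,140),(180,60,255)),4,500): print("strip",*r)
```

```text
[ 482.87274517 -289.38350398  100.5916372 ] [ 3.14107432e+00 -5.87698560e-04 -3.12518833e+00] 8.692093813275353
handle [204. 193.] [ 475.6 -372.3] 0.007 151.7 30.5
strip [324. 306.] [ 571.2 -286.2] 0.015 58.8 17.0
strip [311. 216.] [ 487.  -296.8] 0.013 34.1 14.0
strip [ 14. 128.] [ 425.5 -509.6] -0.124 43.5 14.9
strip [320. 120.] [ 419.1 -289.8] 0.016 48.3 29.6
strip [208. 168.] [ 476.9 -375.9] -0.006 163.0 35.3
strip [543. 207.] [ 521.5 -138.8] 0.292 316.9 204.4
strip [430.  57.] [ 367.8 -218.6] 1.127 87.7 61.6
strip [112. 161.] [ 472.4 -466.9] -0.601 402.1 184.9
strip [572.  15.] [ 347.8 -130.5] -1.554 96.6 17.3
strip [235.  11.] [ 349.5 -337.6] -1.554 148.0 13.8
strip [65. 12.] [ 350.8 -462. ] -1.554 76.3 12.0
```

View pics/w8.png

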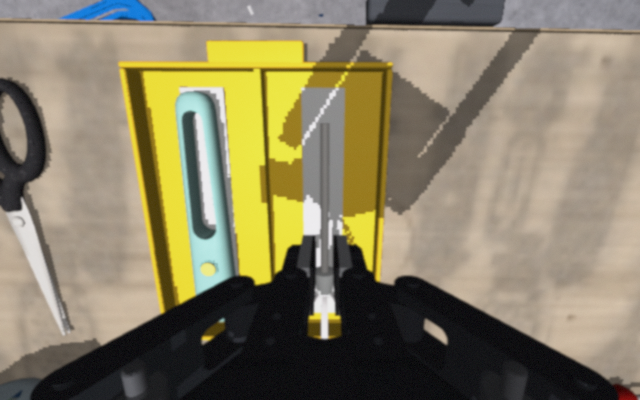

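The whisk stem (324,190) hangs centred over the free strip, and the handle (205,195) is on the other. Lowering, then returning to view the pen.

Emit:
jog_arm --series '[[[0, 0.0, 0, 0.12, 0], [0, 0, 0, 0.2, 0], [0, 0, 0, 0.235, 0], [0, 0, 0, 0.235, 0], [0, 0, 0, 0.235, 0], [0.35, 0, 0, 0.235, 0], [0.35, 0, 0, 0.235, 0], [0.35, 0, 0, 0.235, 0], [0.35, 0, 0, 0.12, 0], [0.35, 0, 0, 0, 0], [0.35, 0, 0, -0.2, 0], [0.35, 0, 0, -0.2, 0]]]'

```text
clock: 21.6
ee_pos: [485.5, -291.3, 166.9]
eef_rot: [-3.135, 0.01, -3.125]
wrist_force: [1.6, -1.2, 0.3]
grip_width: 29.7
finger_force: 0.0
```

Emit:
jog_arm --series '[[[0.35, 0.2, 0, -0.1, 0], [0.35, 0.25, 0, -0.15, 0], [0.35, 0.25, 0, -0.15, 0], [0.35, 0.25, 0, -0.15, 0]]]'

```text
clock: 22.0
ee_pos: [407.8, -291.0, 206.3]
eef_rot: [-3.141, 0.002, -3.126]
wrist_force: [-0.9, -0.8, -0.3]
grip_width: 30.2
finger_force: 0.0
```

Run:
```python
from h import *
w=cam("wrist","w9"); s=observe();print(s["ee_pos"],s["eef_rot"],s["grip_width"])
for r in blobs(w,mask(w,(78,50,50),(98,255,255)),15.5,200): print("handle",*r)
```

```text
[ 408.12749493 -290.84326991  205.55200356] [ 3.14150584e+00  5.35503809e-04 -3.12556286e+00] 29.974604068807025
handle [248. 227.] [ 466.2 -372.3] 0.003 132.6 27.4
```

View pics/w9.png

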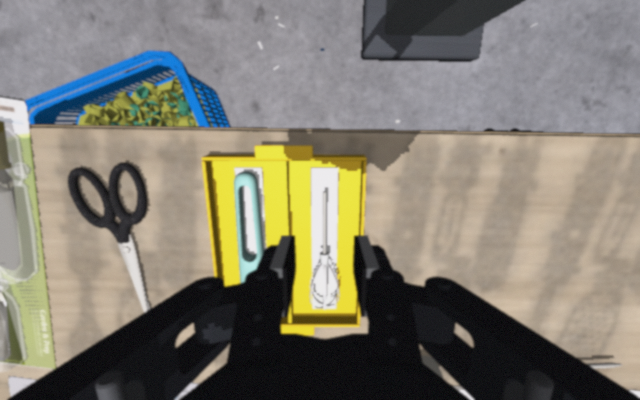

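Handle and whisk are both on the yellow strips: the whisk spans (326,187) to (325,308), with the strip starting at row 168. Now verifying the blue tray from above.

Emit:
jog_arm --series '[[[0.5, 0, 0.16, 0, 0], [0.5, 0, 0.32, 0, 0], [0.5, 0, 0.48, 0, 0], [0.5, 0, 0.64, 0, 0], [0.5, 0, 0.8, 0, 0], [0.5, 0, 1, 0, 0], [0.5, 0, 1, 0, 0]]]'

```text
clock: 22.75
ee_pos: [402.8, 13.5, 204.9]
eef_rot: [3.14, -0.002, -3.119]
wrist_force: [-0.1, -0.1, 0.4]
grip_width: 42.2
finger_force: 0.0
```

Emit:
jog_arm --series '[[[0.5, 0, 0.16, 0, 0], [0.5, 0, 0.32, 0, 0], [0.5, 0, 0.48, 0, 0], [0.5, 0, 0.64, 0, 0], [0.5, 0, 0.8, 0, 0], [0.5, 0, 1, 0, 0], [0.5, 0, 1, 0, 0], [0.5, 0, 1, 0, 0], [0.5, 0, 1, 0, 0]]]'

```text
clock: 23.65
ee_pos: [398.0, 308.0, 205.0]
eef_rot: [-3.14, -0.002, -3.125]
wrist_force: [1.1, -0.5, -0.1]
grip_width: 42.5
finger_force: 0.0
```

Run:
```python
from h import *
w=cam("wrist","w10"); s=observe();print(s["ee_pos"],s["eef_rot"])
for r in blobs(w,mask(w,(118,100,20),(130,255,140)),13,100): print("cap",*r)
for r in blobs(w,mask(w,(105,120,30),(125,255,255)),22,1000): print("tray",*r)
for r in blobs(w,mask(w,(8,150,120),(22,255,255)),12.5): print("cutter",*r)
cv2.imwrite("pics/w10c.png",cv2.resize(w["image"][120:360,220:540,::-1],None,fx=2.4,fy=2.4))
```

```text
[398.07502657 307.59359434 205.27201407] [-3.13997383e+00 -1.16789729e-03 -3.12634739e+00]
cap [314. 312.] [563.  299.5] 0.002 37.3 14.8
tray [354. 245.] [492.1 339.8] -0.036 204.2 171.1
cutter [474. 394.] [686.5 513.3] 0.715 31.5 14.2
cutter [386. 228.] [451.8 379. ] 0.016 41.0 18.2
```

View pics/w10c.png

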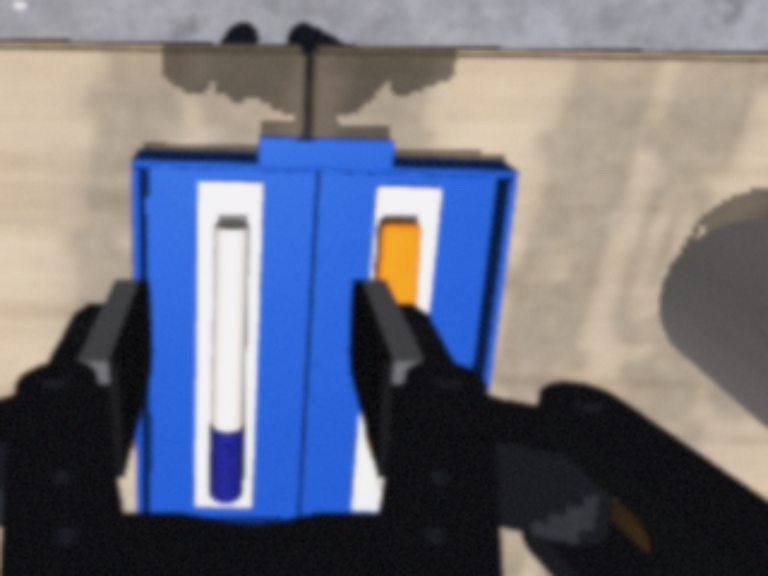

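The marker and the cutter both lie on their strips. All four are placed, so I'll hand in.

```bash
python3 -c "
from cell import *
print(sign_off())"
```

```text
the job is handed in; nothing more can be done
None
```

Both kits are made up and the job was handed in at about 24 s: handle and whisk head on the yellow tray's strips, cutter and marker on the blue tray's, each confirmed from above; I did not re-measure the screwdriver, scissors and glue, but kept the arm clear of them (no verdict was returned).

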